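# Flag the tired spring foot

### The arm

A 6-joint arm with a two-finger parallel gripper is mounted at the origin on the work surface. World frame = base frame: x ahead of the robot, y to its left, z up, the work surface at z = 0. Lengths are in m, angles in rad, forces in N, time in s.
With the tool pointing down it reaches from about 0.225 to 0.875 m from the base axis. Payload 3.4 kg.
Tool frame: the origin (TCP) lies at the very end of the fingers, on their centre line; the grasp point (between the pads) lies 19 mm behind it; z points along the fingers, y is the line along which they close (so a half turn about z gives the same grasp; the last joint's range is limited). The gripper opens to 85 mm and grips with 20 to 120 N. Pads are 22 mm wide; open, the fingers measure 114 mm over their backs; the gripper's body (76 mm by 85 mm) begins 54 mm behind the grasp point. The pads swing forward as they close: fully open they stand 13 mm farther back than shut.
Start: joints at [1.006, 0.276, 1.505, -0, 1.361, -0.121], TCP at [0.247, 0.519, 0.231] pointing down, gripper open.
Joint ranges: [-2.89, 2.89], [-0.75, 2.08], [0.22, 2.7], [-1.18, 4.32], [0.11, 2.71], [-2.7, 2.7]. Speed limits (rad/s): [2.57, 2.57, 3.14, 3.14, 3.14, 3.14].

### API

Orientations are given as a unit quaternion [w, x, y, z].
In Python, from rig import get_state, optics, sign_off gives the robot as it stands.
- The arm moves only by the tool send_rows, never from a script. Its argument "increments" is a list of rows, each an object with "gripper": the gripper's target within -1 to 1 (shut at 1, half-way at 0, fully open at -1); "linear": the shift along the world's x, y, z in m, a list of three; "delta_rot": the turn, a rotation vector about the world's x, y, z in rad, a list of three. In form: [{"gripper": gripper, "linear": [dx, dy, dz], "delta_rot": [rx, ry, rz]}, ...]. A call has 1 to 8 rows; each row is the pose to reach, as a shift and turn from the pose commanded when the call began; what a row does not reach only later rows make up. A row lasts 1/10 s, in which the tool goes at most 50 mm and 8.59 degrees, less where a joint would pass 70% of its speed; a pose out of reach is approached as far as the arm can. A call with a gripper value outside its range is refused whole. The fingers move at their own pace and stop on an object; "newtons" is the grip in N (left out, the last holds). Time passes only in rows, so rows that repeat a pose let the fingers close. It gives the time, the measured TCP pose, the force, the opening and the grip force at its end, in the units of the state.
- get_state(): the state, without advancing time (a new reading comes with each control period).
- optics.get_image(name): name is "scene" or "top"; returns a dict with "pixels" (400x640x3 uint8, blue, green, red), "K" (3x3 intrinsics, pixels), "rvec" (rotation vector, rad) and "tvec" (3), from world to camera coordinates, as OpenCV has them. Camera axes: x right, y down, z forward; pixel columns grow to the right and rows downward; lengths in m; the calibration is good to about 2 mm. A picture is of the moment at which its call begins. There is no depth.
- sign_off(): hands the job in; it is judged then, once.
The state is a dict: "clock": time; "qpos": joint angles; "qd": joint speeds; "effort": joint torques, N m; "position": TCP position; "ee_rot": TCP orientation; "contact_force": force on the tool from outside, world axes, zero at the start; "moment": the same for the moment, N m; "width": finger opening in m; "gripper_force": force on a finger pad.
Only numpy, scipy, OpenCV 4.12 (cv2) and the standard library are available. Lean on these libraries where they do the work, as an engineer would, in place of code of your own. Each camera call takes 0.05 s, during which the arm holds its last target. There are 200 camera calls.

### The job

Find the worn-out one of the three spring feet on the test tray: gently press the orange pads down with the fingertips one after another, in the order of the dots on the tray (one, two, three), far enough to feel each give. Then push the yellow tag in front of the softest foot fully down and leave the other two tags up. Do not lift the feet or shift them from their pockets, and leave the pencil cup, tape roll and glue bottle where they stand.

Things in the scene. Friction and masses are not known exactly. Their poses are not given: they have to be found in the camera images.
- tray: Fixed grey tray, 200 x 420 mm, 12 mm thick; origin at bench height near its middle, z up, y along the row. Places one, two, three (marked by 1, 2, 3 white dots at both long edges) at tray y = +130, 0, -130 mm; one is on the robot's left. Each has a pocket (6 mm rim) with a spring foot at tray x = +35 mm and a yellow tag in front of it (robot's side) at x = -50 mm.
- foot_a: Loose spring foot of a bench machine, 0.5 kg, 70 mm tall: steel flange 72 mm across, 8 mm thick, bare coil spring, orange-topped pad 50 mm across. Origin at the centre of its underside, 12 mm above the bench. It stands in one of the three pockets, which one varies. All three look alike; only pressing tells the softest.
- pad_a_top (a point): Centre of the flat orange top of the pad of foot_a, 70 mm above the foot's underside (82 mm above the bench at rest). It goes down with the pad.
- pad_a (a joint): How far the pad of foot_a is pressed down, in m: 0 at rest, 0.018 at the hard stop. It springs back when let go. Under a steady 6 N the three pads sink about 3 mm (stiffest), 7 mm and 14 mm (softest). A press is felt, and counts, from 2 mm.
- foot_b: Loose spring foot of a bench machine, 0.5 kg, 70 mm tall: steel flange 72 mm across, 8 mm thick, bare coil spring, orange-topped pad 50 mm across. Origin at the centre of its underside, 12 mm above the bench. It stands in one of the three pockets, which one varies. All three look alike; only pressing tells the softest.
- pad_b_top (a point): Centre of the flat orange top of the pad of foot_b, 70 mm above the foot's underside (82 mm above the bench at rest). It goes down with the pad.
- pad_b (a joint): How far the pad of foot_b is pressed down, in m: 0 at rest, 0.018 at the hard stop. It springs back when let go. Under a steady 6 N the three pads sink about 3 mm (stiffest), 7 mm and 14 mm (softest). A press is felt, and counts, from 2 mm.
- foot_c: Loose spring foot of a bench machine, 0.5 kg, 70 mm tall: steel flange 72 mm across, 8 mm thick, bare coil spring, orange-topped pad 50 mm across. Origin at the centre of its underside, 12 mm above the bench. It stands in one of the three pockets, which one varies. All three look alike; only pressing tells the softest.
- pad_c_top (a point): Centre of the flat orange top of the pad of foot_c, 70 mm above the foot's underside (82 mm above the bench at rest). It goes down with the pad.
- pad_c (a joint): How far the pad of foot_c is pressed down, in m: 0 at rest, 0.018 at the hard stop. It springs back when let go. Under a steady 6 N the three pads sink about 3 mm (stiffest), 7 mm and 14 mm (softest). A press is felt, and counts, from 2 mm.
- tag_one_top (a point): Centre of the flat top of the yellow tag of place one (one dot), 34 mm along the row x 24 mm, 6 mm thick, on a short stem in a black block; top 52 mm above the bench when up, 38 mm when fully down. It belongs to the foot in the pocket right behind it (85 mm towards tray +x).
- tag_one (a joint): How far the tag of place one is pushed down, in m: 0 up, 0.014 fully down at its stop. It moves stiffly (about 3 N) straight down and stays where it is left.
- tag_two_top (a point): Centre of the flat top of the yellow tag of place two (two dots), 34 mm along the row x 24 mm, 6 mm thick, on a short stem in a black block; top 52 mm above the bench when up, 38 mm when fully down. It belongs to the foot in the pocket right behind it (85 mm towards tray +x).
- tag_two (a joint): How far the tag of place two is pushed down, in m: 0 up, 0.014 fully down at its stop. It moves stiffly (about 3 N) straight down and stays where it is left.
- tag_three_top (a point): Centre of the flat top of the yellow tag of place three (three dots), 34 mm along the row x 24 mm, 6 mm thick, on a short stem in a black block; top 52 mm above the bench when up, 38 mm when fully down. It belongs to the foot in the pocket right behind it (85 mm towards tray +x).
- tag_three (a joint): How far the tag of place three is pushed down, in m: 0 up, 0.014 fully down at its stop. It moves stiffly (about 3 N) straight down and stays where it is left.
- pencil_cup: Bystander: white cup of pencils, 66 mm across, 85 mm tall (pencils to 130 mm), loose; origin at the centre of its underside.
- tape_roll: Bystander: black tape roll lying flat, 56 mm across, 19 mm tall, loose; origin at the centre of its underside.
- glue_bottle: Bystander: small white glue bottle with a blue label and red cap, 36 mm across, 75 mm tall, loose; origin at the centre of its underside.
There are look-alikes about, which are no part of the job. Leave any purple look-alike of the foot_a alone.

How it is judged:
On the way, in this order (a step that is already met when the one before it is completed fails the run):
1. the pad at place one is pressed at least 2 mm (((y of pad_a_top in the frame of tray above 0.065 m and value of joint pad_a above 0.002 m) or (y of pad_b_top in the frame of tray above 0.065 m and value of joint pad_b above 0.002 m) or (y of pad_c_top in the frame of tray above 0.065 m and value of joint pad_c above 0.002 m))), for 0.1 s.
2. the pad at place two is pressed at least 2 mm (((y of pad_a_top in the frame of tray between -0.065 and 0.065 m and value of joint pad_a above 0.002 m) or (y of pad_b_top in the frame of tray between -0.065 and 0.065 m and value of joint pad_b above 0.002 m) or (y of pad_c_top in the frame of tray between -0.065 and 0.065 m and value of joint pad_c above 0.002 m))), for 0.1 s.
3. the pad at place three is pressed at least 2 mm (((y of pad_a_top in the frame of tray below -0.065 m and value of joint pad_a above 0.002 m) or (y of pad_b_top in the frame of tray below -0.065 m and value of joint pad_b above 0.002 m) or (y of pad_c_top in the frame of tray below -0.065 m and value of joint pad_c above 0.002 m))), for 0.1 s.
4. the tag of the softest foot is pushed fully down (((y of weak_spring in the frame of tray above 0.065 m and value of joint tag_one above 0.0115 m and value of joint each of tag_two, tag_three below 0.003 m) or (y of weak_spring in the frame of tray between -0.065 and 0.065 m and value of joint tag_two above 0.0115 m and value of joint each of tag_one, tag_three below 0.003 m) or (y of weak_spring in the frame of tray below -0.065 m and value of joint tag_three above 0.0115 m and value of joint each of tag_one, tag_two below 0.003 m))), for 0.1 s.
At the end, for the whole second after the job is handed in: The tag of the softest foot is at least 11.5 mm down (of 14), the other two less than 3 mm; all pads are back up (within 1.5 mm); every foot stands upright in its pocket within 20 mm of its start; the bystanders are within 30 mm of theirs (((y of weak_spring in the frame of tray above 0.065 m and value of joint tag_one above 0.0115 m and value of joint each of tag_two, tag_three below 0.003 m) or (y of weak_spring in the frame of tray between -0.065 and 0.065 m and value of joint tag_two above 0.0115 m and value of joint each of tag_one, tag_three below 0.003 m) or (y of weak_spring in the frame of tray below -0.065 m and value of joint tag_three above 0.0115 m and value of joint each of tag_one, tag_two below 0.003 m)) and value of joint each of pad_a, pad_b, pad_c below 0.0015 m and distance of each of foot_a, foot_b, foot_c from where it was at the start of the episode below 0.02 m and angle between each of foot_a, foot_b, foot_c's own z axis and vertical below 0.1 rad and distance of each of pencil_cup, tape_roll, glue_bottle from where it was at the start of the episode below 0.03 m); the robot touches nothing.
It fails at once if a foot is lifted or carried out of its pocket (height (world z) of any of foot_a, foot_b, foot_c above 0.024 m or distance of any of foot_a, foot_b, foot_c from where it was at the start of the episode above 0.03 m).
It fails at once if a foot is pressed with more than 40 N (contact force between any of foot_a, foot_b, foot_c and the arm above 40 N or contact force between any of foot_a, foot_b, foot_c and the fingers above 40 N).
It fails at once if the tag of a foot that is not the softest is pushed down (more than 5 mm) ((value of joint tag_one above 0.005 m and not (y of weak_spring in the frame of tray above 0.065 m)) or (value of joint tag_two above 0.005 m and not (y of weak_spring in the frame of tray between -0.065 and 0.065 m)) or (value of joint tag_three above 0.005 m and not (y of weak_spring in the frame of tray below -0.065 m))).
It fails at once if the pencil cup, tape roll or glue bottle is lifted, tipped or shifted by more than 30 mm (distance of any of pencil_cup, tape_roll, glue_bottle from where it was at the start of the episode above 0.03 m or angle between any of pencil_cup, tape_roll, glue_bottle's own z axis and vertical above 0.4 rad).
It also fails if it takes over 51 s, if anything falls off the work surface, if the arm or the gripper's body presses on something with over 40 N, if the wrist force passes 120 N, or if a joint passes its speed limit or range.

## Working session

There is one attempt and no reset: what is moved stays moved. The work goes in short steps, Python scripts to look and compute and a tool call to move; the robot and the scene stay as the last step left them, time stands still between calls to the robot, and variables do not carry over. Pictures are saved under pics/ and viewed, at most 10 in all, crops included, and the job is handed in when it is done.

Besides the shell and the picture viewer there is one more tool, called after "Request:" by a JSON object that holds its "method" and its "body". send_rows: Moves the arm, as the interface text tells. Its arguments: {"type":"object","properties":{"increments":{"type":"array"},"newtons":{"type":"number"}},"required":["increments"]}

```bash
mkdir -p pics && cat > h.py <<'E'
import numpy as np, cv2
from rig import get_state, optics, sign_off
def shot(n, f=None):
    d=optics.get_image(n)
    if f: cv2.imwrite('pics/'+f, d['pixels'])
    return d
def ray(d,u,v,z):
    K=np.array(d['K'],float);R=cv2.Rodrigues(np.array(d['rvec'],float))[0];t=np.array(d['tvec'],float).ravel()
    c=-R.T@t; r=R.T@np.linalg.inv(K)@np.array([u,v,1.])
    return c+r*(z-c[2])/r[2]
def blobs(d,lo,hi,amin=30):
    hsv=cv2.cvtColor(d['pixels'],cv2.COLOR_BGR2HSV)
    m=cv2.inRange(hsv,np.array(lo),np.array(hi))
    n,l,s,c=cv2.connectedComponentsWithStats(m)
    return [(c[i],s[i]) for i in range(1,n) if s[i][4]>=amin]
E
python3 - <<'E'
from h import *
t=shot('top','t1.png');s=shot('scene','s1.png')
for nm,d in(('top',t),('scene',s)):
  R=cv2.Rodrigues(np.array(d['rvec'],float))[0];print(nm,-R.T@np.array(d['tvec']).ravel())
  for k,lo,hi,z in(('or',(5,130,100),(18,255,255),.082),('ye',(22,130,100),(35,255,255),.052)):
    for c,st in blobs(d,lo,hi): print(k,c.round(1),st,ray(d,*c,z).round(4))
print(get_state())
E
```

```text
top [0.49416204 0.0234843  1.49975126]
ye [539.7 250.1] [530 241  21  19 299] [ 0.4799 -0.6637  0.052 ]
scene [1.19771032 0.07867693 1.10360171]
or [249.7 159.6] [241 152  18  16 242] [ 0.5479 -0.1794  0.082 ]
or [297.2 175.8] [288 168  19  17 255] [ 0.5836 -0.0542  0.082 ]
or [345.6 192.6] [337 184  19  18 271] [0.6197 0.0686 0.082 ]
or [283.8 248.7] [274 239  21  20 329] [ 0.7798 -0.0602  0.082 ]
or [331.5 261.5] [321 252  22  20 338] [0.8002 0.051  0.082 ]
ye [ 76.9 135.2] [ 66 126  23  20 331] [ 0.4965 -0.6602  0.052 ]
{'clock': 0.1, 'qpos': array([ 1.00597534e+00,  2.76520934e-01,  1.50603845e+00,  2.73973580e-05,
        1.36070574e+00, -1.20986857e-01]), 'qd': array([-5.81541009e-05, -1.51123727e-03, -3.43737940e-03, -1.24589424e-04,
       -5.29652519e-04,  1.15918531e-03]), 'effort': array([ 3.01031709e-03, -4.17698872e+01, -2.46407479e+01, -2.17017555e-04,
        5.78590902e-03,  5.62965312e-06]), 'position': array([0.24663385, 0.51887895, 0.23051967]), 'ee_rot': array([-2.93777114e-04,  2.20102800e-01,  9.75476324e-01, -7.83047893e-04]), 'contact_force': array([-0.34323396,  0.46291954,  0.56290229]), 'moment': array([-0.08165835, -0.00825876, -0.02570075]), 'gripper_force': 0.0, 'width': 0.08510819153340178}
```

View pics/t1.png

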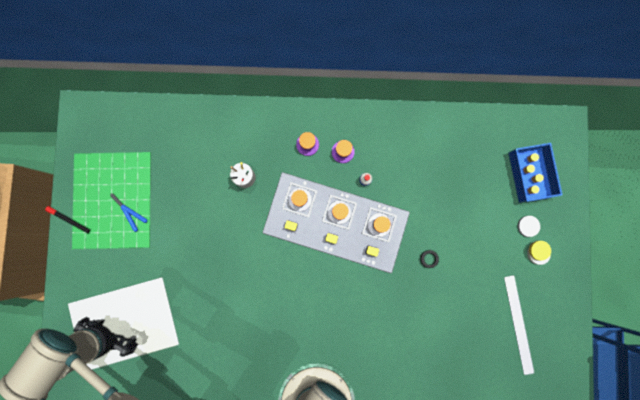

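View pics/s1.png

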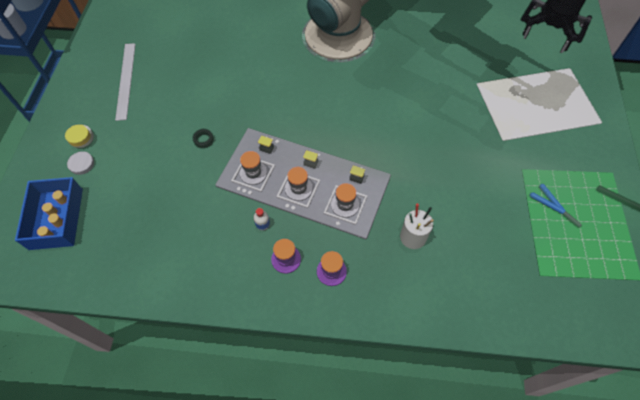

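The pictures show the tray with pads at top-view pixels (299,199), (340,212) and (381,225), and tags at (291,226), (331,239) and (373,251). The tray is turned about 17°, with one dot on the left (+y). The cup is at (241,176), glue at (366,179), tape at (429,259), and the purple decoys are behind the tray.

```bash
python3 - <<'E'
from h import *
t=shot('top')
px=t['pixels'];hsv=cv2.cvtColor(px,cv2.COLOR_BGR2HSV)
print(hsv[199,299],hsv[212,340],hsv[226,291],hsv[239,331])
P=[];T=[]
for k,lo,hi,z,L in(('or',(5,90,150),(19,255,255),.082,P),('ye',(20,90,120),(35,255,255),.052,T)):
  for c,st in blobs(t,lo,hi,25):
    r=ray(t,*c,z)
    print(k,c.round(1),st,r.round(4))
    if 270<c[0]<400 and c[1]>190: L.append(r[:2])
P=sorted(P,key=lambda r:-r[1]);T=sorted(T,key=lambda r:-r[1])
# rigid fit tray-> world
M=[[.035,y] for y in(.13,0,-.13)]+[[-.05,y] for y in(.13,0,-.13)]
if len(P)==3==len(T):
  M=np.array(M);W=np.array(P+T);m=M.mean(0);w=W.mean(0)
  H=(M-m).T@(W-w);a=np.arctan2(H[0,1]-H[1,0],H[0,0]+H[1,1])
  R=np.array([[np.cos(a),-np.sin(a)],[np.sin(a),np.cos(a)]])
  F=(M-m)@R.T+w;print('yaw',a,'\n',F.round(4),'\n',(W-F).round(4))
for u,v,z in((241,174,.085),(366,179,.075),(429,259,.019)):print(ray(t,u,v,z).round(3))
E
```

```text
[ 19 149 243] [ 21 141 242] [ 30 122 246] [ 31 119 246]
or [306.3 139.9] [299 133  16  16 161] [0.7915 0.0527 0.082 ]
or [342.2 150. ] [336 141  16  16  43] [ 0.7638 -0.0562  0.082 ]
or [  4.1 205.3] [  0 164  14 119 871] [0.569  0.9408 0.082 ]
or [296.7 200.6] [291 194  16  13  69] [0.6072 0.0758 0.082 ]
or [335.8 215. ] [332 208  12  12  27] [ 0.5674 -0.0417  0.082 ]
or [376.7 227.1] [374 218   9  15  27] [ 0.535 -0.164  0.082]
ye [309.6 141.4] [305 136   9  11  40] [0.7932 0.043  0.052 ]
ye [344.1 147.5] [337 140  15  15 155] [ 0.7776 -0.0636  0.052 ]
ye [533.6 157. ] [530 154   8   7  40] [ 0.7646 -0.6484  0.052 ]
ye [529.6 168.4] [526 166   8   6  39] [ 0.7289 -0.6356  0.052 ]
ye [538.3 177.6] [535 175   8   7  41] [ 0.7012 -0.6621  0.052 ]
ye [533.9 189.4] [531 187   7   6  37] [ 0.6643 -0.6483  0.052 ]
ye [299.9 196.8] [293 190  14  15 117] [0.6213 0.0674 0.052 ]
ye [340.4 210.6] [333 204  15  15 171] [ 0.5828 -0.0567  0.052 ]
ye [382.1 223.9] [375 217  15  15 176] [ 0.546  -0.1842  0.052 ]
ye [290.5 225.5] [285 221  12  10  91] [0.5333 0.0933 0.052 ]
ye [331.2 238.2] [325 233  13  11  93] [ 0.4986 -0.031   0.052 ]
ye [540.1 250.1] [531 241  20  19 315] [ 0.4798 -0.6648  0.052 ]
ye [372.  250.9] [366 246  13  10  93] [ 0.4636 -0.155   0.052 ]
[0.682 0.244 0.085]
[ 0.679 -0.13   0.075]
[ 0.443 -0.336  0.019]
```

```bash
python3 - <<'E'
from h import *
t=shot('top')
P=[];T=[]
for c,st in blobs(t,(10,90,120),(25,255,255),60):
    if 270<c[0]<400 and c[1]>190: P.append((c,st)); print('P',c,st)
for c,st in blobs(t,(27,80,150),(36,255,255),30):
    if 270<c[0]<400 and c[1]>219 and st[4]<140: T.append((c,st)); print('T',c,st)
P=[ray(t,*c,.082)[:2] for c,s in P];T=[ray(t,*c,.052)[:2] for c,s in T]
P=sorted(P,key=lambda r:-r[1]);T=sorted(T,key=lambda r:-r[1])
print(np.array(P),np.array(T))
M=np.array([[.035,y] for y in(.13,0,-.13)]+[[-.05,y] for y in(.13,0,-.13)])
W=np.array(P+T);m=M.mean(0);w=W.mean(0)
H=(M-m).T@(W-w);a=np.arctan2(H[0,1]-H[1,0],H[0,0]+H[1,1])
R=np.array([[np.cos(a),-np.sin(a)],[np.sin(a),np.cos(a)]])
F=(M-m)@R.T+w;print('yaw',a,'\n',F.round(4),'\n',(W-F).round(4))
from scipy.spatial.transform import Rotation as Q
q=get_state()['ee_rot'];print(Q.from_quat(np.r_[q[1:],q[0]]).as_matrix().round(3))
E
```

```text
P [298.83663366 197.87128713] [291 190  16  17 202]
P [339.70854271 211.16582915] [332 204  16  16 199]
P [381.41545894 224.16425121] [374 217  16  16 207]
T [290.52173913 225.41304348] [285 221  12  10  92]
T [331.22105263 238.06315789] [325 233  13  11  95]
T [372.2173913  250.76086957] [367 246  12  10  92]
[[ 0.615509    0.06971638]
 [ 0.57922483 -0.05308556]
 [ 0.54400404 -0.17796627]] [[ 0.53367091  0.09328994]
 [ 0.49887031 -0.03093251]
 [ 0.46405367 -0.15568919]]
yaw -0.27642505405014034 
 [[ 0.6156  0.071 ]
 [ 0.5801 -0.054 ]
 [ 0.5446 -0.1791]
 [ 0.5338  0.0942]
 [ 0.4983 -0.0308]
 [ 0.4629 -0.1559]] 
 [[-0.0001 -0.0013]
 [-0.0009  0.001 ]
 [-0.0006  0.0011]
 [-0.0001 -0.0009]
 [ 0.0005 -0.0001]
 [ 0.0012  0.0002]]
[[-0.903  0.429 -0.001]
 [ 0.429  0.903 -0.001]
 [ 0.    -0.001 -1.   ]]
```

Request:
{"method": "send_rows", "body": {"increments": [{"gripper": 1, "linear": [0.369, -0.448, -0.03], "delta_rot": [0, 0, 0.17]}, {"gripper": 1, "linear": [0.369, -0.448, -0.03], "delta_rot": [0, 0, 0.17]}, {"gripper": 1, "linear": [0.369, -0.448, -0.03], "delta_rot": [0, 0, 0.17]}, {"gripper": 1, "linear": [0.369, -0.448, -0.03], "delta_rot": [0, 0, 0.17]}, {"gripper": 1, "linear": [0.369, -0.448, -0.03], "delta_rot": [0, 0, 0.17]}, {"gripper": 1, "linear": [0.369, -0.448, -0.03], "delta_rot": [0, 0, 0.17]}, {"gripper": 1, "linear": [0.369, -0.448, -0.03], "delta_rot": [0, 0, 0.17]}, {"gripper": 1, "linear": [0.369, -0.448, -0.03], "delta_rot": [0, 0, 0.17]}], "newtons": 20}}

```text
clock: 1.0
position: [0.4997, 0.2118, 0.2108]
ee_rot: [0.0, 0.137, 0.991, 0.0]
contact_force: [0.8, 0.1, 1.4]
width: 0.0001
gripper_force: 0.0
```

Request:
{"method": "send_rows", "body": {"increments": [{"gripper": 1, "linear": [0.11, -0.134, -0.05], "delta_rot": [0, 0, 0]}, {"gripper": 1, "linear": [0.11, -0.134, -0.05], "delta_rot": [0, 0, 0]}, {"gripper": 1, "linear": [0.11, -0.134, -0.05], "delta_rot": [0, 0, 0]}, {"gripper": 1, "linear": [0.11, -0.134, -0.05], "delta_rot": [0, 0, 0]}, {"gripper": 1, "linear": [0.11, -0.134, -0.1], "delta_rot": [0, 0, 0]}, {"gripper": 1, "linear": [0.11, -0.134, -0.1], "delta_rot": [0, 0, 0]}, {"gripper": 1, "linear": [0.11, -0.134, -0.1], "delta_rot": [0, 0, 0]}, {"gripper": 1, "linear": [0.11, -0.134, -0.1], "delta_rot": [0, 0, 0]}]}}

```text
clock: 1.8
position: [0.6098, 0.0802, 0.1128]
ee_rot: [0.002, 0.136, 0.991, 0.0]
contact_force: [0.4, -0.0, 0.6]
width: -0.0003
gripper_force: 0.0
```

Request:
{"method": "send_rows", "body": {"increments": [{"gripper": 1, "linear": [0.006, -0.01, -0.01], "delta_rot": [0, 0, 0]}, {"gripper": 1, "linear": [0.006, -0.01, -0.025], "delta_rot": [0, 0, 0]}, {"gripper": 1, "linear": [0.006, -0.01, -0.029], "delta_rot": [0, 0, 0]}, {"gripper": 1, "linear": [0.006, -0.01, -0.032], "delta_rot": [0, 0, 0]}, {"gripper": 1, "linear": [0.006, -0.01, -0.034], "delta_rot": [0, 0, 0]}, {"gripper": 1, "linear": [0.006, -0.01, -0.035], "delta_rot": [0, 0, 0]}, {"gripper": 1, "linear": [0.006, -0.01, -0.035], "delta_rot": [0, 0, 0]}, {"gripper": 1, "linear": [0.006, -0.01, -0.035], "delta_rot": [0, 0, 0]}]}}

```text
clock: 2.6
position: [0.615, 0.0694, 0.0764]
ee_rot: [0.0, 0.136, 0.991, -0.0]
contact_force: [-1.4, -1.4, 1.5]
width: 0.0
gripper_force: 1.3
```

Request:
{"method": "send_rows", "body": {"increments": [{"gripper": 1, "linear": [0, 0, -0.002], "delta_rot": [0, 0, 0]}, {"gripper": 1, "linear": [0, 0, -0.004], "delta_rot": [0, 0, 0]}, {"gripper": 1, "linear": [0, 0, -0.005], "delta_rot": [0, 0, 0]}, {"gripper": 1, "linear": [0, 0, -0.005], "delta_rot": [0, 0, 0]}, {"gripper": 1, "linear": [0, 0, -0.005], "delta_rot": [0, 0, 0]}]}}

```text
clock: 3.1
position: [0.6151, 0.0695, 0.0711]
ee_rot: [0.0, 0.136, 0.991, -0.0]
contact_force: [-1.6, -1.6, 4.1]
width: -0.0002
gripper_force: 2.4
```

Request:
{"method": "send_rows", "body": {"increments": [{"gripper": 1, "linear": [0, 0, 0], "delta_rot": [0, 0, 0]}]}}

```text
clock: 3.2
position: [0.6151, 0.0695, 0.071]
ee_rot: [0.0, 0.136, 0.991, 0.0]
contact_force: [-1.3, -2.0, 4.8]
width: -0.0002
gripper_force: 2.4
```

Request:
{"method": "send_rows", "body": {"increments": [{"gripper": 1, "linear": [0, 0, 0], "delta_rot": [0, 0, 0]}]}}

```text
clock: 3.3
position: [0.615, 0.0695, 0.071]
ee_rot: [0.0, 0.136, 0.991, 0.0]
contact_force: [-0.9, -1.9, 4.8]
width: 0.0002
gripper_force: 2.4
```

Request:
{"method": "send_rows", "body": {"increments": [{"gripper": 1, "linear": [0, 0, 0.01], "delta_rot": [0, 0, 0]}, {"gripper": 1, "linear": [0, 0, 0.04], "delta_rot": [0, 0, 0]}, {"gripper": 1, "linear": [0, 0, 0.04], "delta_rot": [0, 0, 0]}]}}

```text
clock: 3.6
position: [0.6175, 0.0702, 0.1144]
ee_rot: [0.003, 0.137, 0.991, 0.001]
contact_force: [1.1, 0.4, 0.3]
width: -0.0001
gripper_force: 0.0
```

Request:
{"method": "send_rows", "body": {"increments": [{"gripper": 1, "linear": [-0.035, -0.124, 0], "delta_rot": [0, 0, 0]}, {"gripper": 1, "linear": [-0.035, -0.124, 0], "delta_rot": [0, 0, 0]}, {"gripper": 1, "linear": [-0.035, -0.124, 0], "delta_rot": [0, 0, 0]}, {"gripper": 1, "linear": [-0.035, -0.124, -0.01], "delta_rot": [0, 0, 0]}, {"gripper": 1, "linear": [-0.035, -0.124, -0.024], "delta_rot": [0, 0, 0]}, {"gripper": 1, "linear": [-0.035, -0.124, -0.03], "delta_rot": [0, 0, 0]}, {"gripper": 1, "linear": [-0.035, -0.124, -0.034], "delta_rot": [0, 0, 0]}, {"gripper": 1, "linear": [-0.035, -0.124, -0.036], "delta_rot": [0, 0, 0]}]}}

```text
clock: 4.4
position: [0.579, -0.0537, 0.0748]
ee_rot: [-0.001, 0.136, 0.991, -0.0]
contact_force: [-4.2, -1.0, 7.5]
width: -0.0002
gripper_force: 3.3
```

Request:
{"method": "send_rows", "body": {"increments": [{"gripper": 1, "linear": [0, 0, 0], "delta_rot": [0, 0, 0]}, {"gripper": 1, "linear": [0, 0, 0], "delta_rot": [0, 0, 0]}, {"gripper": 1, "linear": [0, 0, 0], "delta_rot": [0, 0, 0]}]}}

```text
clock: 4.7
position: [0.579, -0.0537, 0.0754]
ee_rot: [-0.001, 0.136, 0.991, -0.0]
contact_force: [-3.5, -1.0, 5.8]
width: -0.0
gripper_force: 3.0
```

Request:
{"method": "send_rows", "body": {"increments": [{"gripper": 1, "linear": [0, 0, 0.015], "delta_rot": [0, 0, 0]}, {"gripper": 1, "linear": [0, 0, 0.036], "delta_rot": [0, 0, 0]}, {"gripper": 1, "linear": [-0.034, -0.125, 0.036], "delta_rot": [0, 0, 0]}, {"gripper": 1, "linear": [-0.034, -0.125, 0.036], "delta_rot": [0, 0, 0]}, {"gripper": 1, "linear": [-0.034, -0.125, 0.036], "delta_rot": [0, 0, 0]}, {"gripper": 1, "linear": [-0.034, -0.125, 0.025], "delta_rot": [0, 0, 0]}, {"gripper": 1, "linear": [-0.034, -0.125, 0.012], "delta_rot": [0, 0, 0]}, {"gripper": 1, "linear": [-0.034, -0.125, 0.005], "delta_rot": [0, 0, 0]}]}}

```text
clock: 5.5
position: [0.5456, -0.1781, 0.0784]
ee_rot: [-0.001, 0.136, 0.991, 0.0]
contact_force: [-1.7, -0.5, 5.9]
width: -0.0001
gripper_force: 3.2
```

Request:
{"method": "send_rows", "body": {"increments": [{"gripper": 1, "linear": [0, 0, -0.003], "delta_rot": [0, 0, 0]}, {"gripper": 1, "linear": [0, 0, -0.004], "delta_rot": [0, 0, 0]}, {"gripper": 1, "linear": [0, 0, -0.004], "delta_rot": [0, 0, 0]}, {"gripper": 1, "linear": [0, 0, -0.004], "delta_rot": [0, 0, 0]}]}}

```text
clock: 5.9
position: [0.5456, -0.1781, 0.0765]
ee_rot: [-0.001, 0.135, 0.991, -0.0]
contact_force: [-2.8, -0.5, 9.5]
width: -0.0001
gripper_force: 4.3
```

Stiffness readings are about 0.43, 0.88 and 1.7 N/mm, so place one is the softest. Next I move over tag one.

Request:
{"method": "send_rows", "body": {"increments": [{"gripper": 1, "linear": [0, 0, 0.02], "delta_rot": [0, 0, 0]}, {"gripper": 1, "linear": [0, 0, 0.05], "delta_rot": [0, 0, 0]}, {"gripper": 1, "linear": [-0.012, 0.272, 0.05], "delta_rot": [0, 0, 0]}, {"gripper": 1, "linear": [-0.012, 0.272, 0.05], "delta_rot": [0, 0, 0]}, {"gripper": 1, "linear": [-0.012, 0.272, 0.05], "delta_rot": [0, 0, 0]}, {"gripper": 1, "linear": [-0.012, 0.272, 0.05], "delta_rot": [0, 0, 0]}, {"gripper": 1, "linear": [-0.012, 0.272, 0.05], "delta_rot": [0, 0, 0]}, {"gripper": 1, "linear": [-0.012, 0.272, 0.05], "delta_rot": [0, 0, 0]}]}}

```text
clock: 6.7
position: [0.5323, 0.0981, 0.1254]
ee_rot: [-0.001, 0.134, 0.991, 0.001]
contact_force: [1.0, -0.4, 0.2]
width: 0.0001
gripper_force: 0.0
```

Request:
{"method": "send_rows", "body": {"increments": [{"gripper": 1, "linear": [0, 0, 0], "delta_rot": [0, 0, 0]}, {"gripper": 1, "linear": [0, 0, 0], "delta_rot": [0, 0, 0]}]}}

```text
clock: 6.9
position: [0.5333, 0.0938, 0.1254]
ee_rot: [-0.0, 0.135, 0.991, -0.0]
contact_force: [-0.8, 0.1, -0.5]
width: 0.0
gripper_force: 0.0
```

Request:
{"method": "send_rows", "body": {"increments": [{"gripper": 1, "linear": [0, 0, -0.03], "delta_rot": [0, 0, 0]}, {"gripper": 1, "linear": [0, 0, -0.06], "delta_rot": [0, 0, 0]}, {"gripper": 1, "linear": [0, 0, -0.07], "delta_rot": [0, 0, 0]}, {"gripper": 1, "linear": [0, 0, -0.076], "delta_rot": [0, 0, 0]}, {"gripper": 1, "linear": [0, 0, -0.081], "delta_rot": [0, 0, 0]}, {"gripper": 1, "linear": [0, 0, -0.085], "delta_rot": [0, 0, 0]}, {"gripper": 1, "linear": [0, 0, -0.087], "delta_rot": [0, 0, 0]}, {"gripper": 1, "linear": [0, 0, -0.087], "delta_rot": [0, 0, 0]}]}}

```text
clock: 7.7
position: [0.5348, 0.0926, 0.0393]
ee_rot: [0.001, 0.137, 0.991, 0.0]
contact_force: [0.4, 0.5, -0.7]
width: 0.0001
gripper_force: 0.0
```

Request:
{"method": "send_rows", "body": {"increments": [{"gripper": 1, "linear": [0, 0, -0.001], "delta_rot": [0, 0, 0]}, {"gripper": 1, "linear": [0, 0, -0.001], "delta_rot": [0, 0, 0]}]}}

```text
clock: 7.9
position: [0.535, 0.0927, 0.0384]
ee_rot: [0.001, 0.136, 0.991, 0.0]
contact_force: [0.4, -0.3, 2.4]
width: -0.0002
gripper_force: 1.1
```

Request:
{"method": "send_rows", "body": {"increments": [{"gripper": 1, "linear": [0, 0, -0.001], "delta_rot": [0, 0, 0]}, {"gripper": 1, "linear": [0, 0, -0.0015], "delta_rot": [0, 0, 0]}, {"gripper": 1, "linear": [0, 0, -0.0015], "delta_rot": [0, 0, 0]}]}}

```text
clock: 8.2
position: [0.535, 0.0927, 0.038]
ee_rot: [0.001, 0.136, 0.991, 0.0]
contact_force: [-1.5, -0.3, 10.4]
width: 0.0001
gripper_force: 5.4
```

The force rose to 10.4 N at z = 38 mm, so the tag is at its stop. I lift off and move back clear of the view.

Request:
{"method": "send_rows", "body": {"increments": [{"gripper": 1, "linear": [0, 0, 0.03], "delta_rot": [0, 0, 0]}, {"gripper": 1, "linear": [0, 0, 0.08], "delta_rot": [0, 0, 0]}, {"gripper": 1, "linear": [0, 0, 0.13], "delta_rot": [0, 0, 0]}, {"gripper": 1, "linear": [-0.15, 0.15, 0.16], "delta_rot": [0, 0, 0]}, {"gripper": 1, "linear": [-0.15, 0.15, 0.16], "delta_rot": [0, 0, 0]}, {"gripper": 1, "linear": [-0.15, 0.15, 0.16], "delta_rot": [0, 0, 0]}, {"gripper": 1, "linear": [-0.15, 0.15, 0.16], "delta_rot": [0, 0, 0]}, {"gripper": 1, "linear": [-0.15, 0.15, 0.16], "delta_rot": [0, 0, 0]}]}}

```text
clock: 9.0
position: [0.3803, 0.245, 0.1969]
ee_rot: [-0.001, 0.135, 0.991, 0.001]
contact_force: [0.3, -0.7, 0.5]
width: -0.0
gripper_force: 0.0
```

```bash
python3 - <<'E'
from h import *
s=shot('scene');c=s['pixels'][110:290,190:450]
cv2.imwrite('pics/s2.png',cv2.resize(c,None,fx=3,fy=3,interpolation=cv2.INTER_CUBIC))
E
```

```text
(no output)
```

View pics/s2.png

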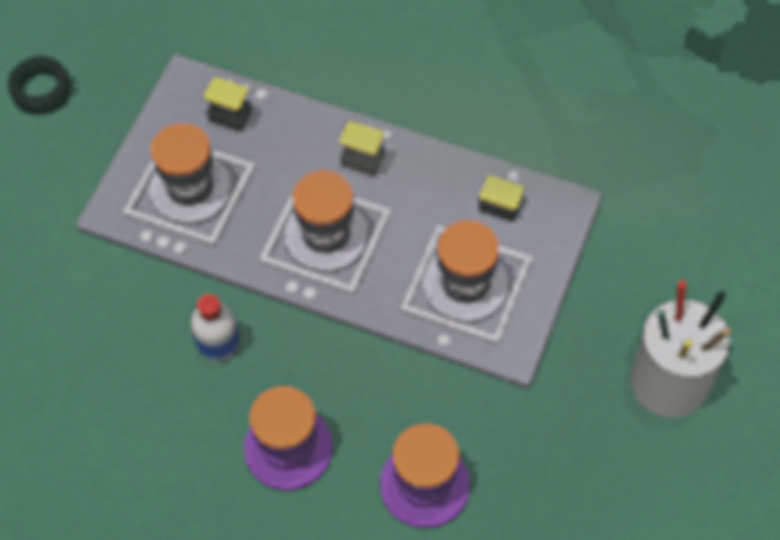

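In the crop, tag one (at 501,193) is clearly down. Tags two (362,140) and three (227,95) are up, and the feet and bystanders are in place.

```bash
python3 -c "
from rig import sign_off
print(sign_off())"
```

```text
the job is handed in; nothing more can be done
None
```

I pressed the three pads in order, found the foot at place one the softest (about 0.43 N/mm, against 0.88 and 1.7), and pushed tag one fully down to its stop; the job is handed in, with no verdict shown.

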